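# Seat the thread comb leaf in the lamp spindle

## Robot

A 7-joint arm with a two-finger parallel gripper is mounted at the origin on the work surface. World frame = base frame: x ahead of the robot, y to its left, z up, the work surface at z = 0. Lengths are in m, angles in rad, forces in N, time in s.
With the tool pointing down it reaches from about 0.4 to 0.85 m from the base axis. Payload 10.4 kg.
Tool frame: the origin (TCP) lies midway between the tips of the shut fingers; the grasp point (between the pads) lies 19 mm behind it; z points along the fingers, y is the line along which they close (so a half turn about z gives the same grasp; the last joint's range is limited). The gripper opens to 87 mm and grips with 3 to 60 N. Pads are 19 mm wide; open, the fingers measure 117 mm over their backs; the gripper's body (75 mm by 190 mm) begins 51 mm behind the grasp point.
Start: joints at [1.17, 0.332, -0.065, 1.46, 0.022, 1.35, -0.088], TCP at [0.231, -0.581, 0.223] pointing down, gripper open.
Joint ranges: [-2.6, 2.6], [-0.5, 2.12], [-1.47, 1.34], [0.16, 2.42], [-1.27, 4.41], [0.06, 2.06], [-2.6, 2.6]. Speed limits (rad/s): [2.22, 2.22, 2.79, 2.79, 3.14, 3.14, 3.14].

## Interface

Orientations are given as a unit quaternion [x, y, z, w].
In Python, from bench import sensors, eyes, order gives the robot as it stands.
- The arm moves only by the tool arm_command, never from a script. Its argument "steps" is a list of rows, each an object with "rot": the turn, a rotation vector about the world's x, y, z in degrees, a list of three; "slide": the shift along the world's x, y, z in m, a list of three; "grip": the opening, from 0 (shut) to 1 (fully open). A call has exactly 8 rows; each row shifts and turns the commanded pose from where the row before left it; what a row does not reach is not made up. A row lasts 1/8 s, in which the tool goes at most 62.5 mm and 10.7 degrees, less where a joint would pass 70% of its speed; a pose out of reach is approached as far as the arm can. A call with a gripper value outside its range is refused whole. The fingers move at their own pace and stop on an object; "newtons" is the grip in N (left out, the last holds). Time passes only in rows, so rows that do not move let the fingers close, or fill a call up. It gives the time, the measured TCP pose, the force, the opening and the grip force at its end, in the units of the state.
- sensors.read_state(): the state, without advancing time (a new reading comes with each control period).
- eyes.camera(name): name is "scene" or "top"; returns a dict with "pixels" (480x640x3 uint8, red, green, blue), "intrinsics" (3x3 intrinsics, pixels), "k1" (the pictures are not rectified: a ray, as slopes to the right and down, at radius r is drawn at 1 + k1 r^2 times it, then the intrinsics apply), "pose" (4x4, takes a point from camera to world coordinates). Camera axes: x right, y down, z forward; pixel columns grow to the right and rows downward; lengths in m; the calibration is good to about 2 mm. A picture is of the moment at which its call begins. There is no depth.
- order.close_job(): hands the job in; it is judged then, once.
Trained networks look in a picture, given as the dict that the camera call returned (one of the last four; its "shot" number tells which), for a name from the list of things; names that differ only in an ending like _2 or _b are one class to them, and where a whole thing is asked for, a point or a joint stands for the part that bears it (a point fixed in the world has none). Each returns a list of dicts, best first, with "conf" (0 to 1); they miss things now and then, are a little off and sometimes report something else, mostly with a low value. They report only what shows in the picture. A call takes as long as a camera call.
- eyes.look_for(name, picture): "bbox" ([left, top, right, bottom] in pixels, round what is visible of it).
The state is a dict: "time": time; "joint_positions": joint angles; "joint_vel": joint speeds; "joint_torque": joint torques, N m; "ee_pos": TCP position; "eef_rot": TCP orientation; "ft_force": force on the tool from outside, world axes, zero at the start; "torque": the same for the moment, N m; "width": finger opening in m; "grip_force": force on a finger pad.
Only numpy, scipy, OpenCV 4.12 (cv2) and the standard library are available. Lean on these libraries where they do the work, as an engineer would, in place of code of your own. Each camera call takes 0.05 s, during which the arm holds its last target. There are 200 camera calls.

## Task

The lifting spindle of the surgical lamp lies in the gauge stand: take the comb leaf whose teeth match its thread, lay it on the stand's rest plate and slide it gently, teeth first, against the spindle, feeling along until all its teeth drop into the thread. Press it lightly for about half a second so that the sprung spindle gives a few millimetres and you can tell that it sits flat, then ease off, let go and leave it lying there fully home; do not force the thread, and leave the other leaves, the brass nut and the bottles as they are.

Things in the scene. Friction and masses are not known exactly. Their poses are not given: they have to be found in the camera images.
- stand: fixed grey gauge stand, 150 x 200 mm, two grey bearing blocks (y 76 to 99 mm either side, top 79 mm high) carry the spindle. Origin on the table under the middle of the resting spindle's axis; x is the pressing direction (away from the robot), y along the spindle, z up
- rest_mid (a point): centre of the top of the stand's aluminium rest plate, on which the leaf slides: x -62, y 0, z 45 mm in the stand's frame. The flat top spans x -100 to -24 mm and y -55 to 55 mm
- cradle: the two sprung bearing blocks with the spindle they carry; origin and axes as the stand's when at rest. Pushed by a leaf it slides in the stand's +x, at most 20 mm, against a spring of 1.2 N per mm, and returns by itself. Forcing a leaf against the spindle with more than 15 N damages the thread
- spindle_axis (a point): middle of the steel spindle's axis, 48 mm up, moves with the sprung blocks; axes as the stand's. Thread: pitch 12 mm, crests 40 and roots 29 mm in diameter, groove 6.6 mm wide at the mouth, 5.8 at the bottom; where along y is not measured and varies: centred on the plate, the leaf first meets the crests. Leaf home: plate edge 20 mm to the -x side of this point; teeth on the crests: 25 mm
- leaf_12: loose steel comb leaf, pitch 12 mm: flat plate 40 (x) x 62 (y) x 6 mm, 5 teeth 12 mm apart, 4.8 mm wide at the tip, sticking 5 mm out of its +x edge; an upright grip rib 36 (x) x 12 (y) mm, centred at x -2 mm, reaches 44 mm above the underside. 0.08 to 0.17 kg. Origin: centre of the plate's underside; x towards the teeth, y along the toothed edge, z up
- teeth_12 (a point): middle of the 12 mm leaf's toothed plate edge (root of the teeth), half-way up its thickness: x = 20, y = 0, z = 3 mm in the leaf's frame
- leaf_8: loose steel comb leaf, pitch 8 mm: flat plate 40 (x) x 62 (y) x 6 mm, 8 teeth 8 mm apart, 3 mm wide at the tip, sticking 5 mm out of its +x edge; an upright grip rib 36 (x) x 12 (y) mm, centred at x -2 mm, reaches 44 mm above the underside. 0.08 to 0.17 kg. Origin: centre of the plate's underside; x towards the teeth, y along the toothed edge, z up
- leaf_16: loose steel comb leaf, pitch 16 mm: flat plate 40 (x) x 62 (y) x 6 mm, 4 teeth 16 mm apart, 6 mm wide at the tip, sticking 5 mm out of its +x edge; an upright grip rib 36 (x) x 12 (y) mm, centred at x -2 mm, reaches 44 mm above the underside. 0.08 to 0.17 kg. Origin: centre of the plate's underside; x towards the teeth, y along the toothed edge, z up
- mat: fixed black rubber mat 110 (x) x 330 (y) x 4 mm on which the three leaves lie in a row; origin under its centre
- lead_nut: loose plain brass lead nut: ring 64 mm across, 42 mm bore, 30 mm high, standing on its face; origin at the centre of its underside. A bystander
- disinfectant: loose white bottle, 64 mm across, 170 mm high; origin under its centre. A bystander
- dropper_a: loose small dropper bottle, 32 mm across, 92 mm high; origin under its centre. A bystander
- dropper_b: loose small dropper bottle like the other; a bystander

How it is judged:
By the outcome, as a careful person would: the job done as asked, in the order asked, and still so for the second after the job is handed in, with the robot touching nothing.
It also fails if it takes over 67 s, if anything falls off the work surface, if the arm or the gripper's body presses on something with over 40 N, if the wrist force passes 120 N, or if a joint passes its speed limit or range.

## Working session

There is one attempt and no reset: what is moved stays moved. The work goes in short steps, Python scripts to look and compute and a tool call to move; the robot and the scene stay as the last step left them, time stands still between calls to the robot, and variables do not carry over. Pictures are saved under pics/ and viewed, at most 10 in all, crops included, and the job is handed in when it is done.

Besides the shell and the picture viewer there is one more tool, called after "Request:" as name([rows], argument=value, ...), one row to a line, values as JSON. arm_command: Moves the arm, as the interface text tells. Its arguments: {"type":"object","properties":{"steps":{"type":"array","items":{"type":"object","properties":{"rot":{"type":"array","items":{"type":"number"}},"slide":{"type":"array","items":{"type":"number"}},"grip":{"type":"number"}}}},"newtons":{"type":"number"}},"required":["steps"]}

```bash
mkdir -p pics; cat > h.py <<'E'
import numpy as np,cv2
from bench import sensors,eyes,order
def save(p,n): cv2.imwrite('pics/'+n,p['pixels'][:,:,::-1])
def ray(p,u,v):
    K=np.array(p['intrinsics']);T=np.array(p['pose'])
    d=np.array([(u-K[0,2])/K[0,0],(v-K[1,2])/K[1,1]]);s=d.copy()
    for _ in range(20): s=d/(1+p['k1']*(s@s))
    return T[:3,3],T[:3,:3]@np.array([*s,1])
def at(p,u,v,z):
    o,d=ray(p,u,v);return o+d*(z-o[2])/d[2]
def proj(p,X):
    K=np.array(p['intrinsics']);T=np.array(p['pose'])
    c=T[:3,:3].T@(np.array(X)-T[:3,3]);s=c[:2]/c[2];s=s*(1+p['k1']*(s@s))
    return K[0,0]*s[0]+K[0,2],K[1,1]*s[1]+K[1,2]
E
python3 - <<'E'
from h import *
for c in('top','scene'):
    p=eyes.camera(c);save(p,c+'0.png');print(c,p['k1'],np.round(p['pose'],3).tolist(),np.round(p['intrinsics'],1).tolist())
    for n in['stand','cradle','leaf_12','leaf_8','leaf_16','mat','lead_nut','disinfectant','dropper_a']:
        print(n,[(round(b['conf'],2),np.round(b['bbox']).tolist()) for b in eyes.look_for(n,p)[:3]])
print(sensors.read_state())
E
```

```text
top -0.03310504619087743 [[-0.02, -0.991, 0.133, 0.425], [-1.0, 0.021, 0.004, -0.041], [-0.006, -0.133, -0.991, 1.429], [0.0, 0.0, 0.0, 1.0]] [[572.4, 0.0, 314.9], [0.0, 572.4, 237.9], [0.0, 0.0, 1.0]]
stand [(0.63, [331.0, 196.0, 434.0, 276.0])]
cradle [(0.85, [332.0, 201.0, 437.0, 241.0]), (0.58, [334.0, 199.0, 434.0, 272.0])]
leaf_12 [(0.89, [164.0, 270.0, 190.0, 285.0]), (0.72, [244.0, 267.0, 275.0, 286.0]), (0.64, [209.0, 267.0, 234.0, 288.0])]
leaf_8 [(0.89, [164.0, 270.0, 190.0, 285.0]), (0.72, [244.0, 267.0, 275.0, 286.0]), (0.64, [209.0, 267.0, 234.0, 288.0])]
leaf_16 [(0.89, [164.0, 270.0, 190.0, 285.0]), (0.72, [244.0, 267.0, 275.0, 286.0]), (0.64, [209.0, 267.0, 234.0, 288.0])]
mat [(0.73, [448.0, 252.0, 477.0, 279.0]), (0.72, [156.0, 254.0, 286.0, 299.0])]
lead_nut [(0.69, [446.0, 254.0, 478.0, 278.0]), (0.5, [297.0, 162.0, 312.0, 178.0]), (0.16, [247.0, 266.0, 275.0, 288.0])]
disinfectant [(0.62, [243.0, 158.0, 267.0, 193.0])]
dropper_a [(0.66, [291.0, 306.0, 308.0, 318.0]), (0.44, [297.0, 161.0, 311.0, 180.0])]
scene 0.032141308645341295 [[-0.805, 0.504, -0.312, 0.932]
[... 930 characters left out ...]
t_positions': array([ 1.17037435,  0.33218536, -0.06471694,  1.46008704,  0.02161703,
        1.3498862 , -0.08850346]), 'joint_vel': array([-0.00060185, -0.00037807, -0.00138764, -0.00183195, -0.00063689,
        0.00041842,  0.00047173]), 'joint_torque': array([-7.31665114e-04, -6.23042464e+01,  2.41820840e-02, -3.90124547e+01,
       -6.10246207e-02,  3.16232967e-02,  2.62644238e-05]), 'ee_pos': array([ 0.23059469, -0.58094105,  0.22259092]), 'eef_rot': array([9.82207513e-01, 1.87798822e-01, 1.74544417e-05, 6.23516941e-05]), 'ft_force': array([ 0.25818021, -0.05218673, -0.52414874]), 'torque': array([-0.05155377,  0.007732  ,  0.08608383]), 'grip_force': 0.0, 'width': 0.08677077072660866}
```

View pics/top0.png

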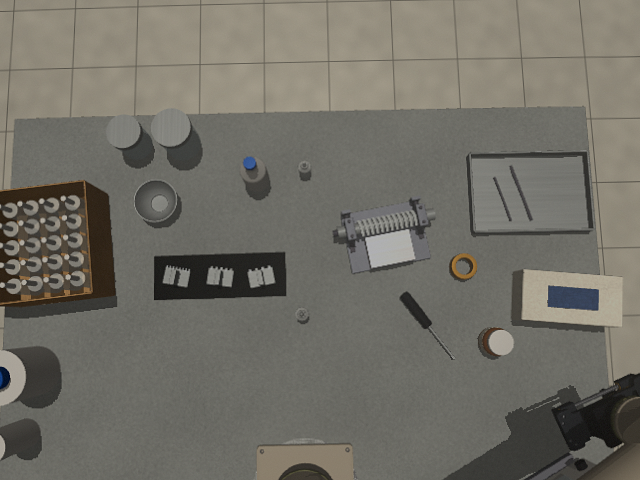

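View pics/scene0.png

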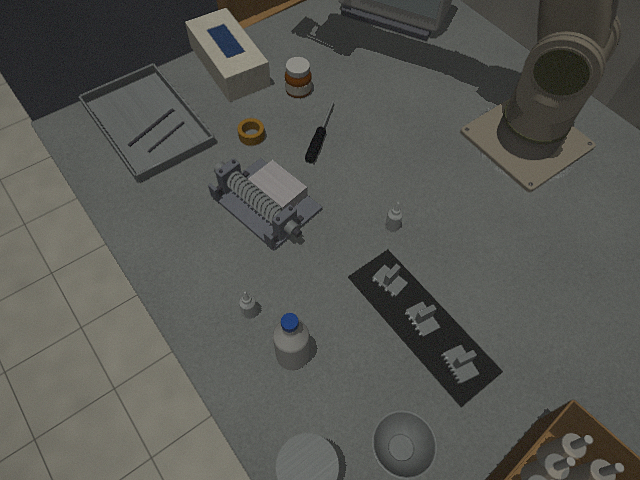

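The overview shows the mat with three leaves at top px (177,276), (220,276), (261,276), and the stand at (388,235). I'll enlarge both next.

```bash
python3 - <<'E'
from h import *
p=eyes.camera('top');q=eyes.camera('scene')
a=cv2.resize(p['pixels'][255:300,155:287],None,fx=6,fy=6,interpolation=cv2.INTER_CUBIC)
b=cv2.resize(q['pixels'][255:390,365:485],(396,446//1),interpolation=cv2.INTER_CUBIC)[:320]
s=np.zeros((590,800,3),np.uint8)
s[:270,:792]=a
for i,(x,y) in enumerate([(368,258),(402,296),(436,340)]):
    s[280:580,i*265:i*265+260]=cv2.resize(q['pixels'][y:y+45,x:x+45],(260,300),interpolation=cv2.INTER_CUBIC)
cv2.imwrite('pics/mat.png',s[:,:,::-1])
a=cv2.resize(p['pixels'][190:280,325:442],None,fx=6,fy=6,interpolation=cv2.INTER_CUBIC)
cv2.imwrite('pics/stand.png',a[:,:,::-1])
for n,u,v in[('l',177,276),('m',220,276),('r',261,276)]:print(n,at(p,u,v,.02))
E
```

```text
l [0.52686932 0.3064279  0.02      ]
m [0.52474282 0.19985961 0.02      ]
r [0.52268903 0.09859143 0.02      ]
```

View pics/mat.png

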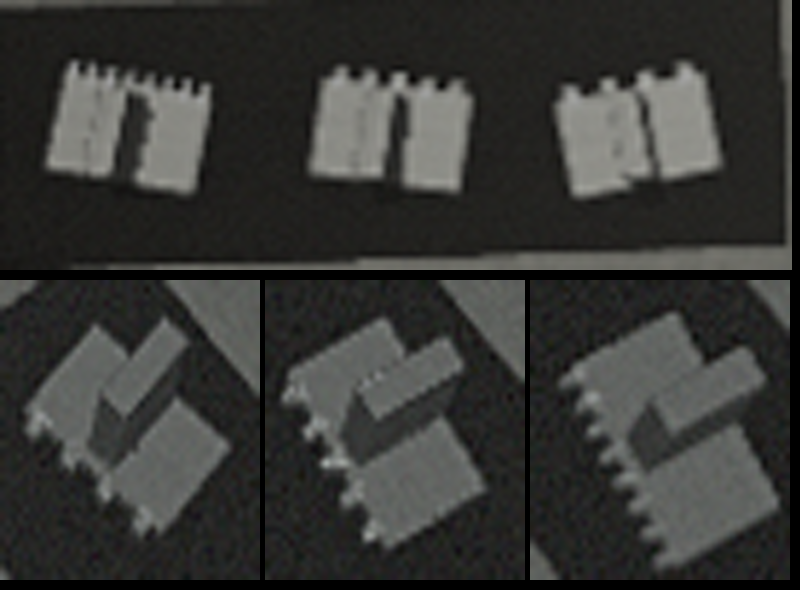

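View pics/stand.png

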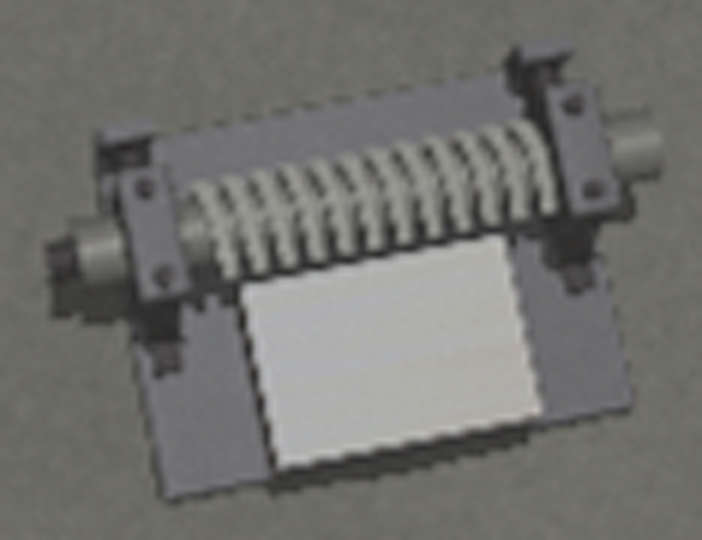

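Top-view crop: the middle leaf has 5 teeth, so it is leaf_12; the left one has 8 and the right one 4. Its plate corners in the crop are (308,175), (461,192), (472,95) and (322,78). The rest plate corners are (243,287), (510,235), (541,412) and (278,468).

```bash
cat >> h.py <<'E'
from scipy.optimize import least_squares
def fit(obs,x0,zs):
    # obs: list of (picture,[(u,v)],[(x,y,z local)])  -> x,y,yaw
    def f(s):
        c,n=np.cos(s[2]),np.sin(s[2]);r=[]
        for p,uv,L in obs:
            for (u,v),(a,b,z) in zip(uv,L):
                r+=list(np.array(proj(p,[s[0]+c*a-n*b,s[1]+n*a+c*b,zs+z]))-(u,v))
        return r
    q=least_squares(f,x0);return q.x,np.round(q.fun,1)
E
python3 - <<'E'
from h import *
p=eyes.camera('top');q=eyes.camera('scene')
c=lambda L,o,k=(6,6):[(u/k[0]-.5+o[0],v/k[1]-.5+o[1]) for u,v in L]
lt=c([(308,175),(461,192),(472,95),(322,78)],(155,255))
LL=[(-.02,.031,.006),(-.02,-.031,.006),(.02,-.031,.006),(.02,.031,.006)]
# scene crop at (402,296) scaled 260/45,300/45, offset (265,280)
ls=c([(387-265,318-280),(486-265,490-280),(388-265,545-280),(290-265,385-280)],(402,296),(260/45,300/45))
LS=[(-.02,-.031,.006),(-.02,.031,.006),(.02,.031,.006),(.02,-.031,.006)]
print('leaf top',fit([(p,lt,LL)],[.52,.2,0],.004))
print('leaf scene',fit([(q,ls,LS)],[.52,.2,0],.004))
print('both',fit([(p,lt,LL),(q,ls,LS)],[.52,.2,0],.004))
st=c([(243,287),(510,235),(541,412),(278,468)],(325,190))
SL=[(-.024,.055,.045),(-.024,-.055,.045),(-.1,-.055,.045),(-.1,.055,.045)]
print('stand',fit([(p,st,SL)],[.6,-.2,0],0))
cv2.imwrite('pics/st2.png',cv2.resize(q['pixels'][150:255,200:330],None,fx=5,fy=5,interpolation=cv2.INTER_CUBIC)[:,:,::-1])
E
```

```text
leaf top (array([ 0.52301581,  0.20252437, -0.12998234]), array([ 0.4, -0. , -0.4, -0.1, -0.2,  0. ,  0.2,  0.1]))
leaf scene (array([ 0.52196531,  0.20361958, -0.13754826]), array([-0.4,  0.1,  0.4,  0.1,  0.3,  1. , -0.3, -1.3]))
both (array([ 0.52239391,  0.2032229 , -0.13423672]), array([ 0.1,  0.2, -0.7,  0.2, -0.4,  0.3, -0.1,  0.3, -0.8,  0. ,  0.1,
        0. ,  0.1,  1. , -0.7, -1.3]))
stand (array([ 0.64400299, -0.20807153,  0.16864768]), array([-0.2, -0.4, -0.7, -0.2,  0.7,  0.7,  0.2, -0.1]))
```

View pics/st2.png

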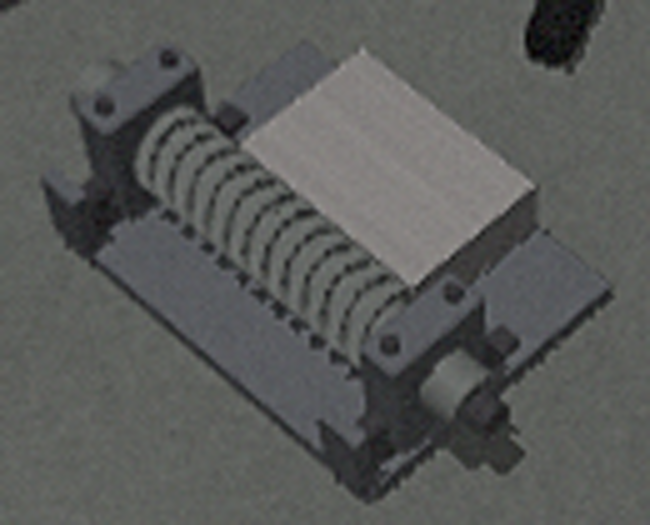

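Scene crop: the rest plate's rear corners are at (363,50) and (537,187). I'll start moving towards the leaf and refine the stand position later.

Request:
arm_command([
  {"slide":[0.033,0.045,0],"rot":[0,0,-3.7],"grip":1},
  {"slide":[0.033,0.045,0],"rot":[0,0,-3.7],"grip":1},
  {"slide":[0.033,0.045,0],"rot":[0,0,-3.7],"grip":1},
  {"slide":[0.033,0.045,0],"rot":[0,0,-3.7],"grip":1},
  {"slide":[0.033,0.045,0],"rot":[0,0,-3.7],"grip":1},
  {"slide":[0.033,0.045,0],"rot":[0,0,-3.7],"grip":1},
  {"slide":[0.01,0.06,0],"rot":[0,0,-3.7],"grip":1},
  {"slide":[0.01,0.06,0],"rot":[0,0,-3.3],"grip":1},
], newtons=20)

```text
time: 2.2
ee_pos: [0.4489, -0.189, 0.2227]
eef_rot: [0.998, -0.067, 0.0, 0.0]
ft_force: [0.6, 0.4, 2.0]
width: 0.0869
grip_force: 0.0
```

Request:
arm_command([
  {"slide":[0.01,0.06,0],"grip":1},
  {"slide":[0.01,0.06,0],"grip":1},
  {"slide":[0.01,0.06,0],"grip":1},
  {"slide":[0.01,0.06,0],"grip":1},
  {"slide":[0.01,0.06,0],"grip":1},
  {"slide":[0.01,0.06,0],"grip":1},
  {"slide":[0.0115,0.0343,-0.04],"grip":1},
  {"grip":1},
])

```text
schema error: expected keys rot, slide, grip
```

```bash
python3 - <<'E'
from h import *
s=sensors.read_state();print(s['time'],s['ee_pos'],s['eef_rot'],s['joint_positions'],s['ft_force'])
from scipy.spatial.transform import Rotation as R
print(R.from_quat(s['eef_rot']).as_matrix())
p=eyes.camera('top');q=eyes.camera('scene')
c=lambda L,o,k=(6,6):[(u/k[0]-.5+o[0],v/k[1]-.5+o[1]) for u,v in L]
st=c([(243,287),(510,235),(541,412),(278,468)],(325,190))
SL=[(-.024,.055,.045),(-.024,-.055,.045),(-.1,-.055,.045),(-.1,.055,.045)]
ss=c([(363,50),(537,187),(412,286)],(200,150),(5,5));SS=[(-.1,-.055,.045),(-.1,.055,.045),(-.024,.055,.045)]
print(fit([(q,ss,SS)],[.6,-.2,.1],0));x,r=fit([(q,ss,SS),(p,st,SL)],[.6,-.2,.1],0);print(x,r)
E
```

```text
2.2 [ 0.44892355 -0.18897143  0.2226863 ] [ 9.97767304e-01 -6.67858092e-02  2.19256089e-04  1.22077416e-04] [ 0.65013421  0.04717871 -0.35391975  1.79794328  0.0171121   1.298946
 -1.41247853] [0.61658063 0.39823563 1.98366414]
[[ 9.91079215e-01 -1.33273447e-01  4.21227035e-04]
 [-1.33273340e-01 -9.91079282e-01 -2.72896100e-04]
 [ 4.53839192e-04  2.14323318e-04 -9.99999874e-01]]
(array([ 0.64299301, -0.2064735 ,  0.17278511]), array([ 0. , -0.4, -0.1, -0.2,  0. ,  0.5]))
[ 0.64345927 -0.20737556  0.170479  ] [-0.2 -0.5 -0.4 -0.3 -0.4  0.4 -0.5 -0.2 -0.9 -0.   0.5  0.9 -0.   0.2]
```

Request:
arm_command([
  {"slide":[0.01,0.055,0],"rot":[0,0,0],"grip":1},
  {"slide":[0.01,0.055,0],"rot":[0,0,0],"grip":1},
  {"slide":[0.01,0.055,0],"rot":[0,0,0],"grip":1},
  {"slide":[0.01,0.055,0],"rot":[0,0,0],"grip":1},
  {"slide":[0.01,0.055,-0.02],"rot":[0,0,0],"grip":1},
  {"slide":[0.01,0.055,-0.02],"rot":[0,0,0],"grip":1},
  {"slide":[0.01,0.055,-0.02],"rot":[0,0,0],"grip":1},
  {"slide":[0.002,0.009,-0.02],"rot":[0,0,0],"grip":1},
])

```text
time: 3.3
ee_pos: [0.5202, 0.2072, 0.1419]
eef_rot: [0.998, -0.063, -0.0, -0.001]
ft_force: [1.0, -1.1, -0.5]
width: 0.0869
grip_force: 0.0
```

Request:
arm_command([
  {"slide":[0,0,-0.02],"rot":[0,0,0],"grip":1},
  {"slide":[0,0,-0.02],"rot":[0,0,0],"grip":1},
  {"slide":[0,0,-0.015],"rot":[0,0,0],"grip":1},
  {"slide":[0,0,-0.005],"rot":[0,0,0],"grip":1},
  {"slide":[0,0,0],"rot":[0,0,0],"grip":1},
  {"slide":[0,0,0],"rot":[0,0,0],"grip":1},
  {"slide":[0,0,0],"rot":[0,0,0],"grip":1},
  {"slide":[0,0,0],"rot":[0,0,0],"grip":1},
])

```text
time: 4.3
ee_pos: [0.5207, 0.2031, 0.0829]
eef_rot: [0.998, -0.066, 0.0, -0.0]
ft_force: [0.4, -0.0, -0.7]
width: 0.087
grip_force: 0.0
```

```bash
python3 - <<'E'
from h import *
s=sensors.read_state();print(s['time'],s['ee_pos'],s['ft_force'])
p=eyes.camera('top');q=eyes.camera('scene')
a=cv2.resize(p['pixels'][235:310,160:280],(800,500),interpolation=cv2.INTER_CUBIC)
b=cv2.resize(q['pixels'][230:400,350:500],(600,600))
save({'pixels':b},'g1.png');save({'pixels':a},'g1t.png')
E
```

```text
4.3 [0.52074139 0.20312655 0.08290036] [ 0.3769509  -0.00431149 -0.72610017]
```

View pics/g1.png

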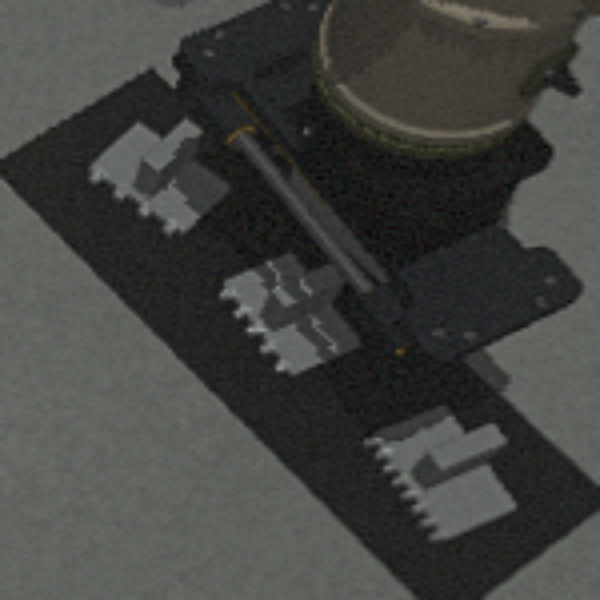

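The gripper sits above the middle five-tooth leaf at about (290,310), with the neighbouring leaves clear. Next I descend and grip.

Request:
arm_command([
  {"slide":[0,0,-0.025],"rot":[0,0,0],"grip":1},
  {"slide":[0,0,-0.025],"rot":[0,0,0],"grip":1},
  {"slide":[0,0,-0.015],"rot":[0,0,0],"grip":1},
  {"slide":[0,0,0],"rot":[0,0,0],"grip":1},
  {"slide":[0,0,0],"rot":[0,0,0],"grip":0},
  {"slide":[0,0,0],"rot":[0,0,0],"grip":0},
  {"slide":[0,0,0],"rot":[0,0,0],"grip":0},
  {"slide":[0,0,0],"rot":[0,0,0],"grip":0},
], newtons=25)

```text
time: 5.4
ee_pos: [0.5207, 0.2031, 0.0179]
eef_rot: [0.998, -0.066, 0.0, 0.0]
ft_force: [1.0, 0.2, -1.0]
width: 0.0548
grip_force: 0.0
```

Request:
arm_command([
  {"slide":[0,0,0],"rot":[0,0,0],"grip":0},
  {"slide":[0,0,0],"rot":[0,0,0],"grip":0},
  {"slide":[0,0,0],"rot":[0,0,0],"grip":0},
  {"slide":[0,0,0],"rot":[0,0,0],"grip":0},
  {"slide":[0,0,0],"rot":[0,0,0],"grip":0},
  {"slide":[0,0,0],"rot":[0,0,0],"grip":0},
  {"slide":[0,0,0],"rot":[0,0,0],"grip":0},
  {"slide":[0,0,0],"rot":[0,0,0],"grip":0},
])

```text
time: 6.4
ee_pos: [0.5206, 0.2031, 0.0176]
eef_rot: [0.998, -0.066, 0.0, 0.0]
ft_force: [0.8, 0.4, -0.2]
width: 0.012
grip_force: 25.0
```

Request:
arm_command([
  {"slide":[0,0,0.02],"rot":[0,0,0],"grip":0},
  {"slide":[0,0,0.05],"rot":[0,0,0],"grip":0},
  {"slide":[0,0,0.05],"rot":[0,0,0],"grip":0},
  {"slide":[0,-0.03,0.02],"rot":[0,0,0],"grip":0},
  {"slide":[0.008,-0.053,0],"rot":[0,0,2.5],"grip":0},
  {"slide":[0.008,-0.053,0],"rot":[0,0,2.5],"grip":0},
  {"slide":[0.008,-0.053,0],"rot":[0,0,2.5],"grip":0},
  {"slide":[0.008,-0.053,0],"rot":[0,0,2.5],"grip":0},
])

```text
time: 7.4
ee_pos: [0.5527, -0.0404, 0.1591]
eef_rot: [1.0, 0.022, 0.001, 0.0]
ft_force: [-0.3, 0.3, -0.8]
width: 0.0118
grip_force: 25.0
```

Request:
arm_command([
  {"slide":[0.008,-0.053,0],"rot":[0,0,2.5],"grip":0},
  {"slide":[0.008,-0.053,0],"rot":[0,0,2.5],"grip":0},
  {"slide":[0.008,-0.053,0],"rot":[0,0,2.4],"grip":0},
  {"slide":[0.001,-0.021,0],"rot":[0,0,0],"grip":0},
  {"slide":[0,0,-0.04],"rot":[0,0,0],"grip":0},
  {"slide":[0,0,-0.03],"rot":[0,0,0],"grip":0},
  {"slide":[0,0,-0.01],"rot":[0,0,0],"grip":0},
  {"slide":[0,0,0],"rot":[0,0,0],"grip":0},
])

```text
time: 8.4
ee_pos: [0.5778, -0.2184, 0.0783]
eef_rot: [0.996, 0.086, 0.0, -0.0]
ft_force: [0.7, -1.0, -0.7]
width: 0.0115
grip_force: 25.0
```

```bash
python3 - <<'E'
from h import *
s=sensors.read_state();print(s['time'],s['ee_pos'],s['ft_force'],s['eef_rot'])
q=eyes.camera('scene')
b=cv2.resize(q['pixels'][130:260,190:340],(750,590),interpolation=cv2.INTER_CUBIC)
save({'pixels':b},'p1.png')
E
```

```text
8.4 [ 0.57779659 -0.21836156  0.07825039] [ 0.67592342 -1.02876019 -0.74530297] [ 9.96284982e-01  8.61173935e-02  1.12686172e-04 -1.25999173e-04]
```

View pics/p1.png

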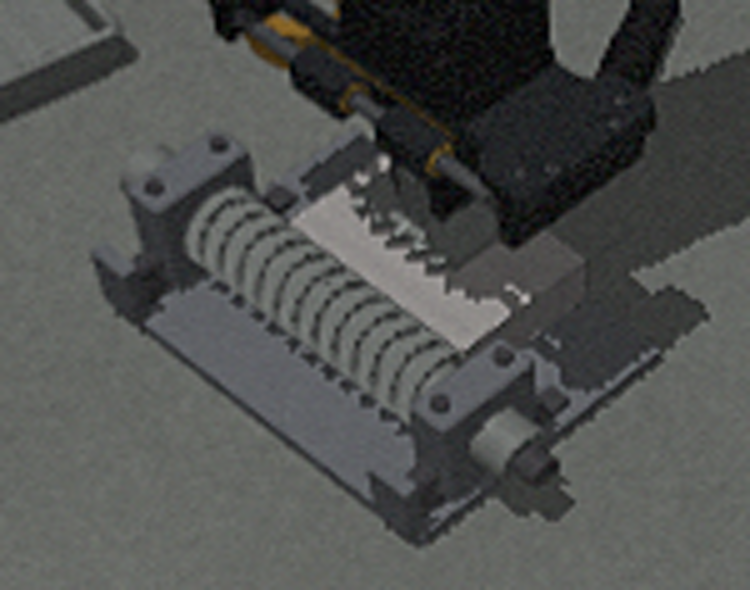

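The leaf is held over the rest plate, teeth around (430,250) facing the spindle and parallel to it. I lower it now.

Request:
arm_command([
  {"slide":[0,0,-0.008],"rot":[0,0,0],"grip":0},
  {"slide":[0,0,-0.005],"rot":[0,0,0],"grip":0},
  {"slide":[0,0,-0.003],"rot":[0,0,0],"grip":0},
  {"slide":[0,0,-0.001],"rot":[0,0,0],"grip":0},
  {"slide":[0,0,-0.001],"rot":[0,0,0],"grip":0},
  {"slide":[0,0,0],"rot":[0,0,0],"grip":0},
  {"slide":[0,0,0],"rot":[0,0,0],"grip":0},
  {"slide":[0,0,0],"rot":[0,0,0],"grip":0},
])

```text
time: 9.45
ee_pos: [0.5776, -0.219, 0.0597]
eef_rot: [0.996, 0.086, 0.0, 0.0]
ft_force: [0.4, 0.1, -1.4]
width: 0.012
grip_force: 25.0
```

Request:
arm_command([
  {"slide":[0,0,-0.0005],"rot":[0,0,0],"grip":0},
  {"slide":[0,0,-0.0005],"rot":[0,0,0],"grip":0},
  {"slide":[0,0,-0.0003],"rot":[0,0,0],"grip":0},
  {"slide":[0,0,0],"rot":[0,0,0],"grip":0},
  {"slide":[0,0,0],"rot":[0,0,0],"grip":0},
  {"slide":[0,0,0],"rot":[0,0,0],"grip":0},
  {"slide":[0,0,0],"rot":[0,0,0],"grip":0},
  {"slide":[0,0,0],"rot":[0,0,0],"grip":0},
])

```text
time: 10.45
ee_pos: [0.5776, -0.2189, 0.0586]
eef_rot: [0.996, 0.086, 0.0, 0.0]
ft_force: [-2.6, 0.3, 5.8]
width: 0.0117
grip_force: 25.0
```

Request:
arm_command([
  {"slide":[0.002,0.00034,0.0003],"rot":[0,0,0],"grip":0},
  {"slide":[0.002,0.00034,0],"rot":[0,0,0],"grip":0},
  {"slide":[0.002,0.00034,0],"rot":[0,0,0],"grip":0},
  {"slide":[0.002,0.00034,0],"rot":[0,0,0],"grip":0},
  {"slide":[0.002,0.00034,0],"rot":[0,0,0],"grip":0},
  {"slide":[0.002,0.00034,0],"rot":[0,0,0],"grip":0},
  {"slide":[0.002,0.00034,0],"rot":[0,0,0],"grip":0},
  {"slide":[0.002,0.00034,0],"rot":[0,0,0],"grip":0},
])

```text
time: 11.45
ee_pos: [0.5937, -0.2162, 0.0586]
eef_rot: [0.996, 0.086, 0.0, 0.0]
ft_force: [-3.5, -0.2, 3.9]
width: 0.0121
grip_force: 25.0
```

Request:
arm_command([
  {"slide":[0.001,0.00017,0.0002],"rot":[0,0,0],"grip":0},
  {"slide":[0.001,0.00017,0],"rot":[0,0,0],"grip":0},
  {"slide":[0.001,0.00017,0],"rot":[0,0,0],"grip":0},
  {"slide":[0.001,0.00017,0],"rot":[0,0,0],"grip":0},
  {"slide":[0.001,0.00017,0],"rot":[0,0,0],"grip":0},
  {"slide":[0.001,0.00017,0],"rot":[0,0,0],"grip":0},
  {"slide":[0,0,0],"rot":[0,0,0],"grip":0},
  {"slide":[0,0,0],"rot":[0,0,0],"grip":0},
])

```text
time: 12.45
ee_pos: [0.5993, -0.2152, 0.0586]
eef_rot: [0.996, 0.086, -0.0, -0.0]
ft_force: [-4.5, -0.5, 0.9]
width: 0.0117
grip_force: 25.0
```

```bash
cat > st.py <<'E'
from h import *
s=sensors.read_state();Y=.1705;c,n=np.cos(Y),np.sin(Y)
d=s['ee_pos'][:2]-[.6435,-.2074];f=s['ft_force'];print(round(s['time'],2),'stand xy mm',np.round([1e3*(c*d[0]+n*d[1]),1e3*(-n*d[0]+c*d[1])],2),'F stand',np.round([c*f[0]+n*f[1],-n*f[0]+c*f[1],f[2]],2),'z',s['ee_pos'][2],'tq',np.round(s['torque'],2))
E
python3 st.py
```

```text
12.45 stand xy mm [-44.87  -0.16] F stand [-4.53  0.27  0.87] z 0.05862192502719532 tq [0.08 1.11 0.01]
```

Request:
arm_command([
  {"slide":[0.001,0.00017,0],"rot":[0,0,0],"grip":0},
  {"slide":[-0.0001,0.0005,0],"rot":[0,0,0],"grip":0},
  {"slide":[-0.0001,0.0005,0],"rot":[0,0,0],"grip":0},
  {"slide":[-0.0001,0.0005,0],"rot":[0,0,0],"grip":0},
  {"slide":[-0.0001,0.0005,0],"rot":[0,0,0],"grip":0},
  {"slide":[-0.0001,0.0005,0],"rot":[0,0,0],"grip":0},
  {"slide":[-0.0001,0.0005,0],"rot":[0,0,0],"grip":0},
  {"slide":[0,0,0],"rot":[0,0,0],"grip":0},
])

```text
time: 13.45
ee_pos: [0.6003, -0.2115, 0.0587]
eef_rot: [0.996, 0.086, 0.0, -0.0]
ft_force: [0.2, -0.0, -0.9]
width: 0.0119
grip_force: 25.0
```

```bash
python3 st.py
```

```text
13.45 stand xy mm [-43.23   3.29] F stand [ 0.24 -0.07 -0.87] z 0.05873383970968427 tq [ 0.05 -0.03 -0.02]
```

Request:
arm_command([
  {"slide":[0.0005,0.0001,0],"rot":[0,0,0],"grip":0},
  {"slide":[0.0005,0.0001,0],"rot":[0,0,0],"grip":0},
  {"slide":[0.0005,0.0001,0],"rot":[0,0,0],"grip":0},
  {"slide":[0.0005,0.0001,0],"rot":[0,0,0],"grip":0},
  {"slide":[0.0005,0.0001,0],"rot":[0,0,0],"grip":0},
  {"slide":[0.0005,0.0001,0],"rot":[0,0,0],"grip":0},
  {"slide":[0,0,0],"rot":[0,0,0],"grip":0},
  {"slide":[0,0,0],"rot":[0,0,0],"grip":0},
])

```text
time: 14.45
ee_pos: [0.6029, -0.2111, 0.0587]
eef_rot: [0.996, 0.086, -0.0, -0.0]
ft_force: [-2.4, 3.6, 0.4]
width: 0.012
grip_force: 25.0
```

```bash
python3 st.py; python3 - <<'E'
from h import *
q=eyes.camera('scene')
b=cv2.resize(q['pixels'][150:250,200:320],(720,600),interpolation=cv2.INTER_CUBIC)
save({'pixels':b},'p2.png')
E
```

```text
14.45 stand xy mm [-40.63   3.29] F stand [-1.75  3.95  0.43] z 0.05873409756560018 tq [0.94 0.76 0.15]
```

View pics/p2.png

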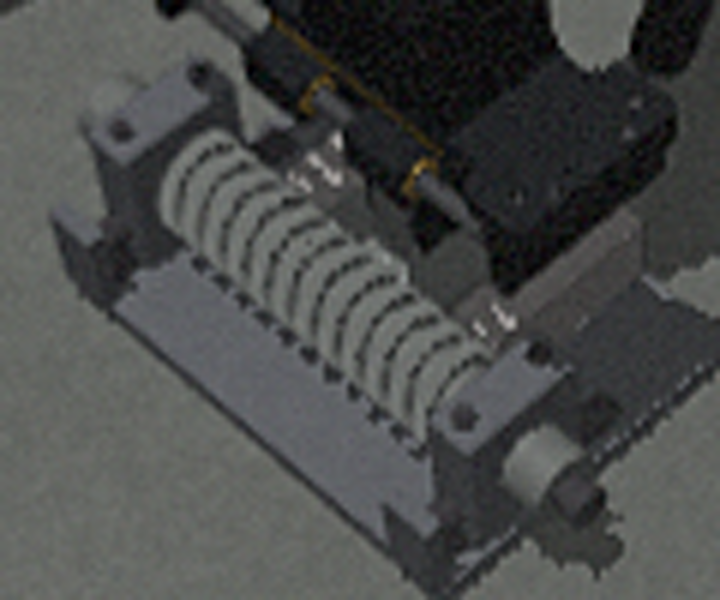

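The spindle partly hides the leaf (edge near (400,265)). The +y side force of 4 N says the teeth are in the grooves and rubbing the -y flanks, so I ease the leaf towards +y.

Request:
arm_command([
  {"slide":[-0.0001,0.0003,0],"rot":[0,0,0],"grip":0},
  {"slide":[0,0.0003,0],"rot":[0,0,0],"grip":0},
  {"slide":[0,0,0],"rot":[0,0,0],"grip":0},
  {"slide":[0,0,0],"rot":[0,0,0],"grip":0},
  {"slide":[0,0,0],"rot":[0,0,0],"grip":0},
  {"slide":[0,0,0],"rot":[0,0,0],"grip":0},
  {"slide":[0,0,0],"rot":[0,0,0],"grip":0},
  {"slide":[0,0,0],"rot":[0,0,0],"grip":0},
])

```text
time: 15.5
ee_pos: [0.6029, -0.2109, 0.0588]
eef_rot: [0.996, 0.086, 0.0, 0.0]
ft_force: [-2.6, 2.1, -1.3]
width: 0.0116
grip_force: 25.0
```

```bash
python3 st.py
```

```text
15.5 stand xy mm [-40.66   3.4 ] F stand [-2.16  2.53 -1.26] z 0.05875618252385537 tq [0.46 0.63 0.11]
```

Request:
arm_command([
  {"slide":[-0.0001,0.0003,0],"rot":[0,0,0],"grip":0},
  {"slide":[0,0.0003,0],"rot":[0,0,0],"grip":0},
  {"slide":[0,0.0002,0],"rot":[0,0,0],"grip":0},
  {"slide":[0,0,0],"rot":[0,0,0],"grip":0},
  {"slide":[0,0,0],"rot":[0,0,0],"grip":0},
  {"slide":[0,0,0],"rot":[0,0,0],"grip":0},
  {"slide":[0,0,0],"rot":[0,0,0],"grip":0},
  {"slide":[0,0,0],"rot":[0,0,0],"grip":0},
])

```text
time: 16.5
ee_pos: [0.6027, -0.21, 0.0587]
eef_rot: [0.996, 0.086, -0.0, 0.0]
ft_force: [-2.2, -2.1, -1.2]
width: 0.0116
grip_force: 25.0
```

```bash
python3 st.py
```

```text
16.5 stand xy mm [-40.62   4.32] F stand [-2.51 -1.69 -1.18] z 0.05873450695493354 tq [-0.46  0.55  0.08]
```

Request:
arm_command([
  {"slide":[0,-0.0003,0],"rot":[0,0,0],"grip":0},
  {"slide":[0.0005,0.0001,0],"rot":[0,0,0],"grip":0},
  {"slide":[0.0005,0.0001,0],"rot":[0,0,0],"grip":0},
  {"slide":[0.0005,0.0001,0],"rot":[0,0,0],"grip":0},
  {"slide":[0.0005,0.0001,0],"rot":[0,0,0],"grip":0},
  {"slide":[0,0,0],"rot":[0,0,0],"grip":0},
  {"slide":[0,0,0],"rot":[0,0,0],"grip":0},
  {"slide":[0,0,0],"rot":[0,0,0],"grip":0},
])

```text
time: 17.5
ee_pos: [0.6047, -0.2099, 0.0587]
eef_rot: [0.996, 0.086, -0.0, 0.0]
ft_force: [-5.3, -0.8, 0.0]
width: 0.0118
grip_force: 25.0
```

```bash
python3 st.py
```

```text
17.5 stand xy mm [-38.69   4.15] F stand [-5.32  0.11  0.02] z 0.058736020226636584 tq [0.01 1.12 0.02]
```

Request:
arm_command([
  {"slide":[0,0,0],"rot":[0,0,0],"grip":0},
  {"slide":[0,0,0],"rot":[0,0,0],"grip":0},
  {"slide":[0,0,0],"rot":[0,0,0],"grip":0},
  {"slide":[-0.0005,-0.0001,0],"rot":[0,0,0],"grip":0},
  {"slide":[-0.0005,-0.0001,0],"rot":[0,0,0],"grip":0},
  {"slide":[-0.0005,-0.0001,0],"rot":[0,0,0],"grip":0},
  {"slide":[-0.0005,-0.0001,0],"rot":[0,0,0],"grip":0},
  {"slide":[0,0,0],"rot":[0,0,0],"grip":0},
])

```text
time: 18.5
ee_pos: [0.6029, -0.2102, 0.0588]
eef_rot: [0.996, 0.086, 0.0, 0.0]
ft_force: [-2.5, 0.5, -2.0]
width: 0.0119
grip_force: 25.0
```

```bash
python3 st.py
```

```text
18.5 stand xy mm [-40.49   4.11] F stand [-2.38  0.95 -1.96] z 0.05880139001311769 tq [0.13 0.63 0.1 ]
```

Request:
arm_command([
  {"slide":[-0.0005,-0.0001,0],"rot":[0,0,0],"grip":0},
  {"slide":[-0.0005,-0.0001,0],"rot":[0,0,0],"grip":0},
  {"slide":[0,0,0],"rot":[0,0,0],"grip":0},
  {"slide":[0,0,0],"rot":[0,0,0],"grip":0},
  {"slide":[0,0,0],"rot":[0,0,0],"grip":0},
  {"slide":[0,0,0],"rot":[0,0,0],"grip":0},
  {"slide":[0,0,0],"rot":[0,0,0],"grip":0},
  {"slide":[0,0,0],"rot":[0,0,0],"grip":0},
])

```text
time: 19.5
ee_pos: [0.6018, -0.2106, 0.0589]
eef_rot: [0.996, 0.086, 0.0, 0.0]
ft_force: [-0.4, 0.1, -0.9]
width: 0.0119
grip_force: 25.0
```

```bash
python3 st.py
```

```text
19.5 stand xy mm [-41.6    3.89] F stand [-0.34  0.19 -0.89] z 0.058870059793384305 tq [-0.    0.33  0.07]
```

Request:
arm_command([
  {"slide":[0,0,-0.0002],"rot":[0,0,0],"grip":0},
  {"slide":[0,0,0],"rot":[0,0,0],"grip":0},
  {"slide":[0,0,0],"rot":[0,0,0],"grip":0.2},
  {"slide":[0,0,0],"rot":[0,0,0],"grip":0.3},
  {"slide":[0,0,0],"rot":[0,0,0],"grip":0.45},
  {"slide":[0,0,0],"rot":[0,0,0],"grip":0.45},
  {"slide":[0,0,0],"rot":[0,0,0],"grip":0.45},
  {"slide":[0,0,0],"rot":[0,0,0],"grip":0.45},
], newtons=5)

```text
time: 20.5
ee_pos: [0.6018, -0.2105, 0.0586]
eef_rot: [0.996, 0.086, 0.0, 0.0]
ft_force: [0.3, 0.8, -0.6]
width: 0.039
grip_force: 0.0
```

```bash
python3 st.py
```

```text
20.5 stand xy mm [-41.63   4.01] F stand [ 0.48  0.77 -0.57] z 0.0585935490768517 tq [-0.01 -0.02 -0.02]
```

Released. Now straight up, then back away to clear the view.

Request:
arm_command([
  {"slide":[0,0,0.01],"rot":[0,0,0],"grip":0.45},
  {"slide":[0,0,0.03],"rot":[0,0,0],"grip":0.45},
  {"slide":[0,0,0.05],"rot":[0,0,0],"grip":0.45},
  {"slide":[0,0,0.05],"rot":[0,0,0],"grip":0.45},
  {"slide":[-0.03,0.03,0.03],"rot":[0,0,0],"grip":0.45},
  {"slide":[-0.04,0.04,0],"rot":[0,0,0],"grip":0.45},
  {"slide":[-0.04,0.04,0],"rot":[0,0,0],"grip":0.45},
  {"slide":[-0.04,0.04,0],"rot":[0,0,0],"grip":0.45},
])

```text
time: 21.5
ee_pos: [0.4506, -0.0591, 0.2293]
eef_rot: [0.996, 0.086, 0.001, 0.0]
ft_force: [-0.9, 1.2, 1.4]
width: 0.0393
grip_force: 0.0
```

Request:
arm_command([
  {"slide":[0,0.05,0],"rot":[0,0,0],"grip":0.45},
  {"slide":[0,0.05,0],"rot":[0,0,0],"grip":0.45},
  {"slide":[0,0.04,0],"rot":[0,0,0],"grip":0.45},
  {"slide":[0,0,0],"rot":[0,0,0],"grip":0.45},
  {"slide":[0,0,0],"rot":[0,0,0],"grip":0.45},
  {"slide":[0,0,0],"rot":[0,0,0],"grip":0.45},
  {"slide":[0,0,0],"rot":[0,0,0],"grip":0.45},
  {"slide":[0,0,0],"rot":[0,0,0],"grip":0.45},
])

```text
time: 22.5
ee_pos: [0.4518, 0.0791, 0.2286]
eef_rot: [0.996, 0.085, -0.0, 0.0]
ft_force: [-1.0, -0.2, -0.0]
width: 0.0395
grip_force: 0.0
```

```bash
python3 - <<'E'
from h import *
q=eyes.camera('scene');p=eyes.camera('top')
s=np.zeros((600,800,3),np.uint8)
s[:,:400]=cv2.resize(q['pixels'][150:252,206:320],(400,600)[:1]+(600,),interpolation=cv2.INTER_CUBIC) if 0 else 0
s[:330,:400]=cv2.resize(q['pixels'][155:250,205:320],(400,330),interpolation=cv2.INTER_CUBIC)
s[:330,400:]=cv2.resize(p['pixels'][192:280,330:437],(400,330),interpolation=cv2.INTER_CUBIC)
s[330:570,:640]=cv2.resize(p['pixels'][120:360],(640,240))
save({'pixels':s},'end.png')
E
```

```text
(no output)
```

View pics/end.png

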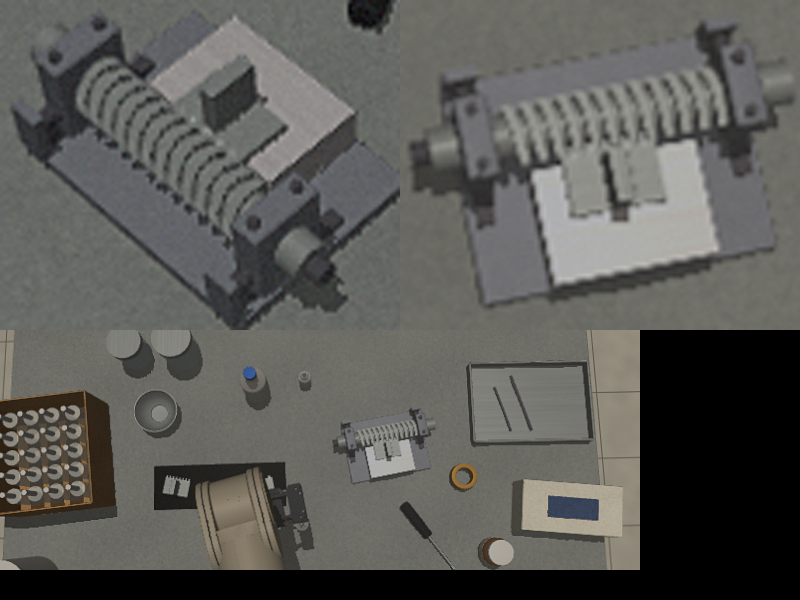

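The leaf lies on the plate with its toothed edge against the thread; its rear corners are at about (570,215) and (665,203) in the top crop. I check those numerically.

```bash
python3 - <<'E'
from h import *
p=eyes.camera('top');Y=.1705;c,n=np.cos(Y),np.sin(Y)
for u,v,z in[(570,215,.051),(665,203,.051),(553,283,.045),(718,250,.045)]:
    d=at(p,330+(u-400)/3.738-.5,192+v/3.75-.5,z)[:2]-[.6435,-.2074]
    print(1e3*(c*d[0]+n*d[1]),1e3*(-n*d[0]+c*d[1]))
E
```

```text
-57.54581462179375 36.49451759671894
-61.64942436161618 -25.585116318403646
-98.17515298355069 55.581180249978324
-97.6480481872505 -53.97859499455502
```

```bash
python3 - <<'E'
from h import *
Y=.1705;c,n=np.cos(Y),np.sin(Y)
def edge(p,ys,x0,x1,z,k):
    out=[]
    for y in ys:
        xs=np.arange(x0,x1,.00025)
        uv=np.array([proj(p,[.6435+c*a-n*y,-.2074+n*a+c*y,z]) for a in xs],np.float32)
        g=cv2.GaussianBlur(sum(im.astype(np.float32).mean(2) for im in k)/len(k),(0,0),.7)
        v=cv2.remap(g,uv[:,:1],uv[:,1:],cv2.INTER_LINEAR)[:,0]
        d=np.abs(np.gradient(v));i=d.argmax();w=slice(max(0,i-10),i+11);out.append(1e3*(xs[w]*d[w]).sum()/d[w].sum())
    f=np.polyfit(ys,np.array(out)/1e3,1);print(np.round(out,1),'yaw deg',np.degrees(f[0]).round(2),'x at y=4mm',1e3*np.polyval(f,.004))
for cam in('top','scene'):
    P=[eyes.camera(cam) for _ in range(6)];p=P[0];k=[q['pixels'] for q in P]
    print(cam);edge(p,np.r_[np.linspace(-.022,-.006,5),np.linspace(.017,.031,5)],-.072,-.05,.051,k)
    edge(p,np.linspace(-.045,.045,9),-.11,-.09,.045,k)
E
```

```text
top
[-62.5 -62.2 -61.2 -60.9 -60.2 -60.4 -62.1 -61.2 -62.7 -62.7] yaw deg -0.51 x at y=4mm -61.62426341548589
[ -99.5 -100.2  -99.9 -100.6  -99.3 -100.8 -100.  -100.4 -101.2] yaw deg -0.67 x at y=4mm -100.26319482597327
scene
[-59.  -65.4 -71.2 -70.7 -70.8 -60.9 -60.5 -60.7 -59.9 -60.3] yaw deg 8.15 x at y=4mm -64.0716128024257
[ -99.6  -99.9  -99.9 -100.1 -100.4 -100.7 -100.  -100.2 -100.9] yaw deg -0.59 x at y=4mm -100.23080036360085
```

```bash
python3 -c "
from bench import order
print(order.close_job())"
```

```text
the job is handed in; nothing more can be done
None
```

The 12 mm leaf is seated in the spindle thread: I pressed it at about 5 N for over half a second (about 4 mm of spring travel), eased off and let go. The last camera check puts it within about 1.5 mm of fully home and square to the spindle; the job is handed in, but no verdict came back.

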